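# Set the jar mill to its second speed and start it

### The arm

A 6-joint arm with a two-finger parallel gripper is mounted at the origin on the work surface. World frame = base frame: x ahead of the robot, y to its left, z up, the work surface at z = 0. Lengths are in m, angles in rad, forces in N, time in s.
With the tool pointing down it reaches from about 0.3 to 0.85 m from the base axis. Payload 4.2 kg.
Tool frame: the origin (TCP) lies between the finger pads; the fingertips stand 22 mm ahead of it and the grasp point (between the pads) lies 3 mm ahead of it; z points along the fingers, x is the direction in which the jaws open and shut, and the axes are right-handed (so a half turn about z gives the same grasp; the last joint's range is limited). The gripper opens to 91 mm and grips with 3 to 60 N. Pads are 32 mm wide; open, the fingers measure 118 mm over their backs; the gripper's body (76 mm by 178 mm) begins 60 mm behind the grasp point.
Start: joints at [-1.36, 0.32, 1.565, -0, 1.257, -0.02], TCP at [0.132, -0.56, 0.236] pointing down, gripper open.
Joint ranges: [-3.11, 3.11], [-0.84, 2.01], [0.21, 2.61], [-1.34, 4.49], [0.05, 2.63], [-2.56, 2.56]. Speed limits (rad/s): [2.57, 2.57, 3.14, 3.14, 3.14, 3.14].

### API

Orientations are given as a rotation vector (axis times angle).
In Python, from rig import env gives the robot as it stands.
- The arm moves only by the tool carry_out, never from a script. Its argument "commands" is a list of rows, each a list of 7 numbers: the shift along the world's x, y, z in m, then the turn, a rotation vector about the world's x, y, z in rad, then the closure, from 0 (fully open) to 1 (shut). In form: [[x, y, z, wx, wy, wz, fingers], ...]. A call has 1 to 10 rows; each row is the pose to reach, as a shift and turn from the pose commanded when the call began; what a row does not reach only later rows make up. A row lasts 1/12 s, in which the tool goes at most 41.7 mm and 7.16 degrees, less where a joint would pass 70% of its speed; a pose out of reach is approached as far as the arm can. A call with a gripper value outside its range is refused whole. The fingers move at their own pace and stop on an object; the grip force is fixed at half the most. Time passes only in rows, so rows that repeat a pose let the fingers close. It gives the time, the measured TCP pose, the force and the opening at its end, in the units of the state.
- env.read_state(): the state, without advancing time (a new reading comes with each control period).
- env.capture(name): name is "scene" or "side" or "wrist"; returns (picture, depth): 420x560x3 uint8, blue, green, red; 420x560 float32, m along the optical axis (not along the pixel's ray), 0 where there is no reading.
- env.camera_model(name): a dict with "camera_matrix" (3x3 intrinsics, pixels), "world_to_cam" (4x4, takes a point from world to camera coordinates); the wrist camera has in their place "tool_from_camera" (4x4, takes a point from camera to tool coordinates, whose origin is the TCP and whose axes are the tool frame's). Camera axes: x right, y up, looking along -z (the intrinsics and any distortion apply to the point x, -y, -z); pixel columns grow to the right and rows downward; lengths in m; the calibration is good to about 2 mm. A picture is of the moment at which its call begins: read the wrist's pose just before it. camera_model takes no time and is no camera call.
- env.hand_in(): hands the job in, once; it reports no verdict.
The state is a dict: "time": time; "q": joint angles; "joint_vel": joint speeds; "joint_efforts": joint torques, N m; "position": TCP position; "ee_rot": TCP orientation; "ft_force": force on the tool from outside, world axes, zero at the start; "moment": the same for the moment, N m; "grip_width": opening from 0.0 (shut) to 1.0 (fully open).
Only numpy, scipy, OpenCV 4.12 (cv2) and the standard library are available. Lean on these libraries where they do the work, as an engineer would, in place of code of your own. Each camera call takes 0.05 s, during which the arm holds its last target.

### The job

Set the jar mill to fast and start it: push the speed lever with the fingers from off, on through the click of the first speed, all the way to its second stop, and then press the broad round start button fully in and let it come out again, leaving the lever at the second stop. Do not press the start button before the lever is there, do not press the small square button at all, and do not pick up, shove or knock over any of the bottles and tools standing about.

Things in the scene. Friction and masses are not known exactly. Their poses are not given: they have to be found in the camera images.
- mill: Bench-top jar mill fixed to the table, 275 (x) by 400 mm (y). Origin: centre of its underside, on the table; z up. On its -x side, facing the robot, a flat white control deck (x -135 to -5 mm, 60 mm high) has the speed lever at its +y end and two push buttons at its -y end; behind are two rollers with a black jar lying on them, its top 149 mm high, its near side at x = +35 mm.
- lever (a joint): Angle of the speed lever, rad. 0 = off, leaning 0.5 rad to the mill's +y (away from the buttons); 0.5 = first click (slow), upright; 1.0 = second stop (fast), leaning 0.5 rad to -y, a hard stop. Starts at off. A cam inside clicks at 0, 0.5 and 1.0: between them it resists with up to about 0.27 N m (4.5 N at 60 mm from the pivot), and past halfway it snaps on to the next and stays there.
- lever_pivot (a point): Fixed pivot of the speed lever, at mill-frame (-75, 90, 45) mm, 15 mm under the deck's surface. The lever swings about it in the mill's y-z plane.
- lever_tip (a point): Centre of the top end of the lever, 95 mm from the pivot (128 mm above the table at either end of the swing, 140 mm when upright). The lever is a straight steel rod 10 mm in diameter with a straight black grip 18 mm in diameter from 47 to 95 mm from the pivot.
- start (a joint): Travel of the broad round start button, in m: 0 = out, 0.006 = fully in (takes about 5 N; it springs out again when let go). Black round cap 32 mm in diameter, moving straight down, in a grey housing on the deck.
- start_top (a point): Centre of the top face of the round start button, 22 mm above the deck when out (82 mm above the table); follows it down.
- timer (a joint): Travel of the small square button (the timer reset, not to be used), in m: 0 = out, 0.005 = fully in. Black cap 16 x 16 mm in a grey square housing 34 x 34 mm, on the deck 60 mm from the round one along the mill's y; which of the two is nearer the lever varies.
- timer_top (a point): Centre of the top face of the small square button, 20 mm above the deck.
- vial_jar: small brown jar with a black cap, 34 mm across, 42 mm tall, loose, standing on the mill's control deck between the lever and the buttons; origin at the centre of its underside
- sample_a: black sample bottle with a white cap, 48 mm across, 85 mm tall, loose, on the table beside the lever end of the mill; origin at the centre of its underside
- sample_b: black sample bottle with a white cap, 48 mm across, 85 mm tall, loose, on the table beside the button end of the mill; origin at the centre of its underside
- tin: bare metal can, 72 mm across, 90 mm tall, loose, on the left of the table; origin at the centre of its underside
- wash_bottle: white squeeze bottle with a bent spout, 66 mm across, 185 mm tall, loose, on the right of the table; origin at the centre of its underside
- grind_gauge: flat steel block 60 x 170 x 14 mm lying on the table between the robot and the mill; origin at the centre of its underside
- spatula: narrow lab spatula, 175 mm long, 10 mm thick, lying on the table between the robot and the mill; origin on its underside
- beaker: open glass beaker, 64 mm across, 80 mm tall, loose, on the left of the table; origin at the centre of its underside
There are look-alikes about, which are no part of the job. Of the things like the wash_bottle, leave any that is blue, orange or pink; of the rest the smaller one is meant.

How it is judged:
By the outcome, as a careful person would: the job done as asked, in the order asked, and still so for the second after the job is handed in, with the robot touching nothing.
It also fails if it takes over 48 s, if anything falls off the work surface, if the arm or the gripper's body presses on something with over 40 N, if the wrist force passes 120 N, or if a joint passes its speed limit or range.

## Working session

There is one attempt and no reset: what is moved stays moved. The work goes in short steps, Python scripts to look and compute and a tool call to move; the robot and the scene stay as the last step left them, time stands still between calls to the robot, and variables do not carry over. Pictures are saved under pics/ and viewed, and the job is handed in when it is done.

Besides the shell and the picture viewer there is one more tool, called after "Request:" as name([rows], argument=value, ...), one row to a line, values as JSON. carry_out: Moves the arm, as the interface text tells. Its arguments: {"type":"object","properties":{"commands":{"type":"array"}},"required":["commands"]}

```bash
mkdir -p pics; cat > h.py <<'E'
import numpy as np,cv2
from rig import env
def grab(n,tag):
    s=env.read_state();im,d=env.capture(n);m=env.camera_model(n)
    cv2.imwrite(f'pics/{tag}.png',im);np.savez(f'pics/{tag}.npz',im=im,d=d,K=m['camera_matrix'],W=m.get('world_to_cam',np.eye(4)),T=m.get('tool_from_camera',np.eye(4)),p=s['position'],r=s['ee_rot'])
    return m
def load(tag): return np.load(f'pics/{tag}.npz')
def cam2world(z):
    if np.allclose(z['T'],np.eye(4)): return np.linalg.inv(z['W'])
    A=np.eye(4);A[:3,:3]=cv2.Rodrigues(np.array(z['r'],float))[0];A[:3,3]=z['p'];return A@z['T']
def pt(tag,u,v,d=None):
    z=load(tag);K=z['K'];d=z['d'][int(v),int(u)] if d is None else d
    c=np.array([(u-K[0,2])/K[0,0]*d,-(v-K[1,2])/K[1,1]*d,-d,1]);return (cam2world(z)@c)[:3]
def cloud(tag):
    z=load(tag);K=z['K'];d=z['d'];v,u=np.mgrid[:420,:560]
    c=np.stack([(u-K[0,2])/K[0,0]*d,-(v-K[1,2])/K[1,1]*d,-d,np.ones_like(d)],-1);return (c@cam2world(z).T)[...,:3]
def proj(tag,P):
    z=load(tag);c=np.linalg.inv(cam2world(z))@np.append(P,1);K=z['K'];return K[0,0]*c[0]/-c[2]+K[0,2],K[1,1]*-c[1]/-c[2]+K[1,2]
E
python3 - <<'E'
from h import *
for n in ['scene','side','wrist']:
    m=grab(n,n+'0');print({k:v for k,v in m.items()})
print(env.read_state())
E
```

```text
{'camera_matrix': array([[399.27905749,   0.        , 283.07145531],
       [  0.        , 399.27905749, 203.45148428],
       [  0.        ,   0.        ,   1.        ]]), 'world_to_cam': array([[ 0.59144907,  0.80616913,  0.01671325, -0.24474609],
       [-0.58179233,  0.4122994 ,  0.70108979,  0.26435192],
       [ 0.55830608, -0.42438254,  0.71287711, -1.61458158],
       [ 0.        ,  0.        ,  0.        ,  1.        ]])}
{'camera_matrix': array([[517.63587038,   0.        , 276.98573683],
       [  0.        , 517.63587038, 209.40096756],
       [  0.        ,   0.        ,   1.        ]]), 'world_to_cam': array([[-0.84571395, -0.53340193, -0.015821  ,  0.41827349],
       [ 0.3552703 , -0.58491155,  0.72915122, -0.31275705],
       [-0.39818455,  0.61103262,  0.68416972, -1.73831755],
       [ 0.        ,  0.        ,  0.        ,  1.        ]])}
{'camera_matrix': array([[295.06748577,   0.        , 277.50077136],
       [  0.        , 295.06748577, 214.34499788],
       [  0.        ,   0.        ,   1.        ]]), 'tool_from_camera': array([[ 9.99998459e-01,  6.50032079e
[... 290 characters left out ...]
000000e+00]])}
{'time': 0.15, 'q': array([-1.36004336e+00,  3.20126009e-01,  1.56536131e+00, -8.48179995e-06,
        1.25739738e+00, -1.99800934e-02]), 'joint_vel': array([-3.45577515e-06, -1.20983467e-03, -3.26777041e-03,  9.75531275e-04,
       -2.86924208e-04,  5.83296666e-04]), 'joint_efforts': array([-3.58411216e-05, -4.12773514e+01, -2.32154346e+01,  7.27800722e-02,
        4.33740055e-02, -8.85729992e-05]), 'position': array([ 0.13143638, -0.55943017,  0.23533889]), 'ee_rot': array([-2.46174916e+00,  1.95045255e+00,  1.57291882e-03]), 'ft_force': array([ 0.14081397, -0.42713572, -0.20963581]), 'moment': array([ 0.01413567,  0.0018041 , -0.03066758]), 'grip_width': 1.0012337613816842}
```

View pics/scene0.png

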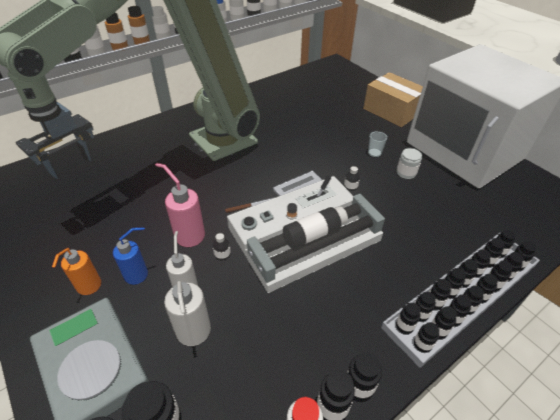

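View pics/side0.png

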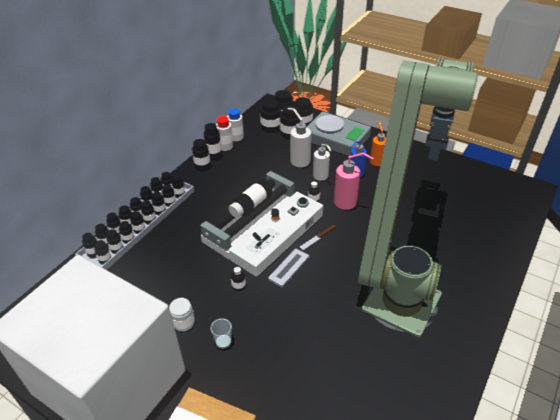

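View pics/wrist0.png

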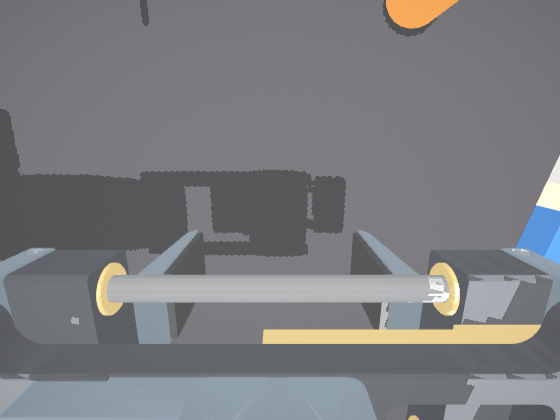

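The scene view shows the mill near (300,225), with the round button near (249,222), the square one near (267,216), the vial at (292,211) and the lever near (325,188). I'll enlarge both fixed views.

```bash
python3 - <<'E'
from h import *
a=cv2.imread('pics/scene0.png')[160:300,210:400];cv2.imwrite('pics/sc_c.png',cv2.resize(a,None,fx=4.2,fy=4.2,interpolation=cv2.INTER_CUBIC))
a=cv2.imread('pics/side0.png')[165:285,195:345];cv2.imwrite('pics/sd_c.png',cv2.resize(a,None,fx=5,fy=5,interpolation=cv2.INTER_CUBIC))
C=cloud('scene0');print(C[222,249],C[216,267],C[205,292],C[185,325])
E
```

```text
[ 0.50730269 -0.19629462  0.0804628 ] [ 0.51340069 -0.13540081  0.07402193] [ 0.5406553  -0.06146527  0.10102646] [0.53054564 0.07896219 0.10112989]
```

View pics/sc_c.png

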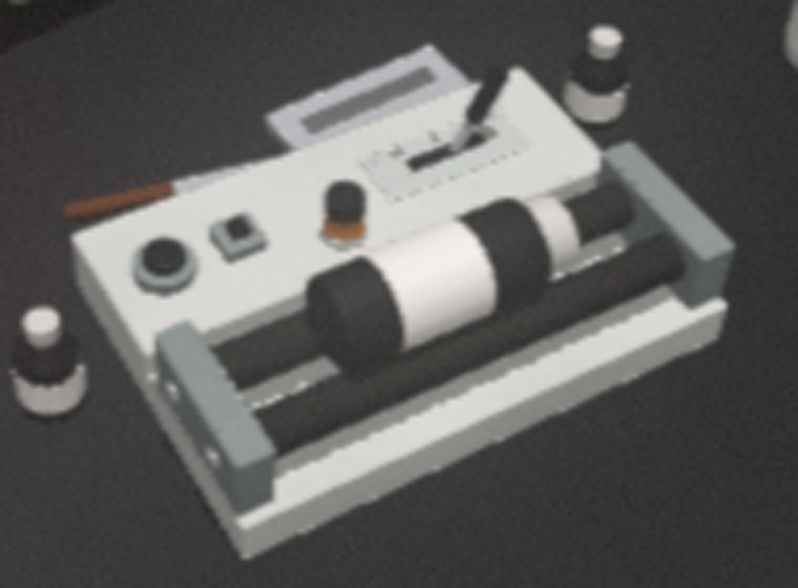

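View pics/sd_c.png

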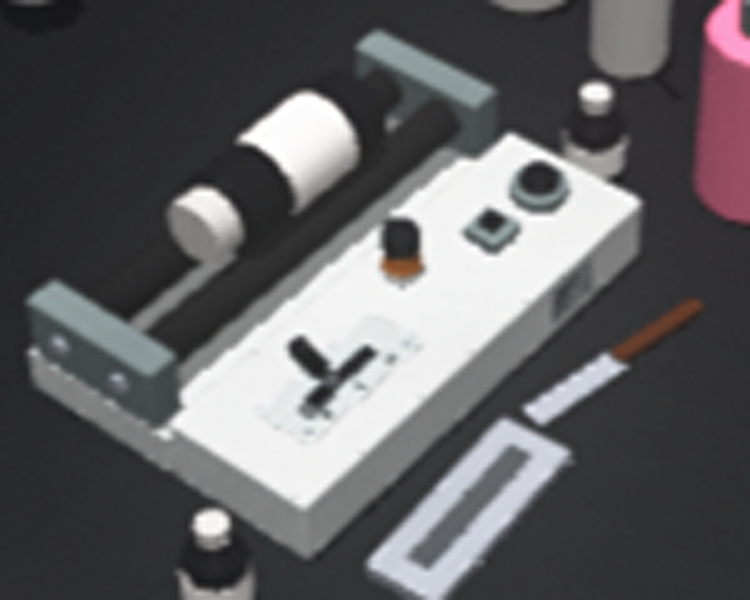

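```bash
cat >> h.py <<'E'
def atz(tag,u,v,h):
    z=load(tag);A=cam2world(z);K=z['K'];r=A[:3,:3]@np.array([(u-K[0,2])/K[0,0],-(v-K[1,2])/K[1,1],-1]);o=A[:3,3];return o+r*(h-o[2])/r[2]
E
python3 - <<'E'
from h import *
for tag,pts in {'scene0':[('start',(163,250),.082),('timer',(238,228),.08),('vialtop',(346,190),.102),('tip',(496,74),.128),('c1 front -y',(74,238),.06),('c2 front+y',(518,66),.06),('sampA cap',(605,38),.085),('sampB cap',(41,320),.085)],
 'side0':[('start',(541,177),.082),('timer',(492,222),.08),('vialtop',(402,228),.102),('tip',(297,345),.128),('c1',(641,203),.06),('c2',(310,510+0),.06),('A cap',(212,520),.085),('B cap',(597,92),.085)]}.items():
    o,s=((210,160),4.2) if tag=='scene0' else ((195,165),5)
    for n,(u,v),h in pts:
        U=(u+.5)/s-.5+o[0];V=(v+.5)/s-.5+o[1];print(tag,n,np.round(atz(tag,U,V,h),4))
for tag in ['scene0','side0']:
    C=cloud(tag);im=load(tag)['im'];m=(abs(C[...,2]-.06)<.008)&(im.min(2)>150)&(abs(C[...,0]-.55)<.15)&(abs(C[...,1]+.05)<.3)
    P=C[m];print(tag,len(P),np.median(P[:,2]));r=cv2.minAreaRect(P[:,:2].astype(np.float32)*1000);print(r,cv2.boxPoints(r))
E
```

```text
scene0 start [ 0.4979 -0.1921  0.082 ]
scene0 timer [ 0.5096 -0.1353  0.08  ]
scene0 vialtop [ 0.5409 -0.0617  0.102 ]
scene0 tip [0.5286 0.0887 0.128 ]
scene0 c1 front -y [ 0.4326 -0.2289  0.06  ]
scene0 c2 front+y [0.4773 0.1653 0.06  ]
scene0 sampA cap [0.5122 0.2251 0.085 ]
scene0 sampB cap [ 0.5064 -0.2963  0.085 ]
side0 start [ 0.4968 -0.1928  0.082 ]
side0 timer [ 0.5041 -0.1314  0.08  ]
side0 vialtop [ 0.5461 -0.0708  0.102 ]
side0 tip [0.5297 0.0909 0.128 ]
side0 c1 [ 0.4274 -0.2282  0.06  ]
side0 c2 [0.4728 0.1645 0.06  ]
side0 A cap [0.5116 0.2236 0.085 ]
side0 B cap [ 0.5078 -0.3005  0.085 ]
scene0 2882 0.05892890842397552
((577.5233764648438, -44.57220458984375), (402.5576171875, 266.422607421875), 85.07701110839844) [[ 427.53043 -233.67674]
 [ 692.9702  -256.54025]
 [ 727.51636  144.53233]
 [ 462.07654  167.39584]]
side0 2133 0.06265628252416722
((525.8787231445312, -37.66435241699219), (406.4364929199219, 155.3376007080078), 83.3560791015625) [[ 425.21945 -230.53168]
 [ 579.51385 -248.50403]
 [ 626.53796  155.20297]
 [ 472.2436   173.17532]]
```

Round button lies at the far -y end, the square one is nearer the lever, and the lever leans +y (off). The mill frame is about (0.588, -0.045) with yaw about -6.5°. I'll raise the arm, close the fingers and look from above.

Request:
carry_out([
  [0,0,0.165,0,0,0,1],
  [0,0,0.165,0,0,0,1],
  [0,0,0.165,0,0,0,1],
  [0,0,0.165,0,0,0,1],
  [0.19,0.27,0.165,0,0,0.62,1],
  [0.19,0.27,0.165,0,0,0.62,1],
  [0.19,0.27,0.165,0,0,0.62,1],
  [0.19,0.27,0.165,0,0,0.62,1],
  [0.19,0.27,0.165,0,0,0.62,1],
  [0.19,0.27,0.165,0,0,0.62,1],
])

```text
time: 0.98
position: [0.2759, -0.3534, 0.4008]
ee_rot: [-2.942, 1.102, 0.0]
ft_force: [1.6, -0.3, -0.6]
grip_width: 0.299
```

Request:
carry_out([
  [0.2,0.27,0,0,0,0.607,1],
  [0.2,0.27,0,0,0,0.607,1],
  [0.2,0.27,0,0,0,0.607,1],
  [0.2,0.27,0,0,0,0.607,1],
  [0.2,0.27,0,0,0,0.607,1],
  [0.2,0.27,0,0,0,0.607,1],
  [0.2,0.27,0,0,0,0.607,1],
  [0.2,0.27,0,0,0,0.607,1],
  [0.2,0.27,0,0,0,0.607,1],
  [0.2,0.27,0,0,0,0.607,1],
])

```text
time: 1.82
position: [0.4762, -0.0836, 0.4001]
ee_rot: [-3.137, 0.171, 0.003]
ft_force: [-0.0, -0.8, 0.5]
grip_width: 0.006
```

```bash
python3 - <<'E'
from h import *
grab('wrist','w1');s=env.read_state();print(s['time'],s['position'],s['ee_rot'],s['ft_force'],s['grip_width'])
R=cv2.Rodrigues(s['ee_rot'])[0];print(R.round(3))
cv2.imwrite('pics/w1b.png',cv2.resize(load('w1')['im'],(800,600),interpolation=cv2.INTER_CUBIC))
E
```

```text
1.8667 [ 0.47542285 -0.08486717  0.40041209] [ 3.13626134e+00 -1.74093873e-01 -2.37617876e-03] [-1.10526531  0.30015961 -0.70746926] 0.005793144912704914
[[ 0.994 -0.111 -0.002]
 [-0.111 -0.994 -0.   ]
 [-0.001  0.001 -1.   ]]
```

View pics/w1b.png

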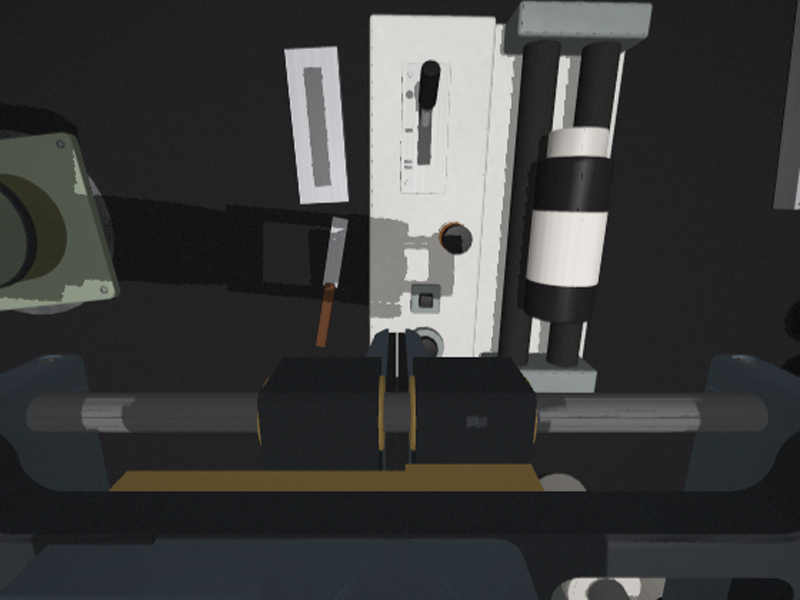

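Wrist view (800-wide): lever tip near (431,70), leaning +y, vial cap (456,239), square button (426,300), round button (428,343) partly hidden by the fingers, deck +y corners at (370,15) and (495,16). The mill edges run parallel to the tool axes.

```bash
python3 - <<'E'
from h import *
for n,u,v,h in [('tip',431,70,.128),('vialtop',458,239,.102),('timer',426,299,.08),('start',428,343,.082),('c+y front',370,15,.06),('c+y back',495,16,.06),('front -y low',370,340,.06),('slot bot',424,164,.06),('slot x',424,120,.06)]:
    print(n,atz('w1',u*.7,v*.7,h).round(4))
C=cloud('w1');print('depths',np.median(C[30:60,265:280,2]))
E
```

```text
tip [0.5255 0.0928 0.128 ]
vialtop [ 0.5422 -0.0635  0.102 ]
timer [ 0.5037 -0.1303  0.08  ]
start [ 0.501  -0.1831  0.082 ]
c+y front [0.4752 0.1663 0.06  ]
c+y back [0.6011 0.1514 0.06  ]
front -y low [ 0.4314 -0.1796  0.06  ]
slot bot [0.5163 0.0174 0.06  ]
slot x [0.5205 0.0621 0.06  ]
depths 0.060414712970370155
```

Request:
carry_out([
  [0.058,0.229,0,0,0,0,1],
  [0.058,0.229,0,0,0,0,1],
  [0.058,0.229,0,0,0,0,1],
  [0.058,0.229,0,0,0,0,1],
  [0.058,0.229,0,0,0,0,1],
  [0.058,0.229,0,0,0,0,1],
  [0.058,0.229,-0.2,0,0,0,1],
  [0.058,0.229,-0.2,0,0,0,1],
  [0.058,0.229,-0.2,0,0,0,1],
  [0.058,0.229,-0.2,0,0,0,1],
])

```text
time: 2.7
position: [0.5331, 0.1417, 0.2331]
ee_rot: [3.136, -0.181, 0.002]
ft_force: [-0.4, 0.6, 0.2]
grip_width: 0.006
```

```bash
python3 - <<'E'
from h import *
s=env.read_state();print(s['time'],s['position'],s['ee_rot'],s['ft_force'])
grab('side','s2');a=load('s2')['im'][165:285,165:345];cv2.imwrite('pics/s2c.png',cv2.resize(a,None,fx=4.4,fy=4.4,interpolation=cv2.INTER_CUBIC))
E
```

```text
2.7 [0.53306128 0.14172501 0.23306173] [ 3.13603942e+00 -1.80526703e-01  1.94016104e-03] [-0.39479813  0.62937705  0.18383595]
```

View pics/s2c.png

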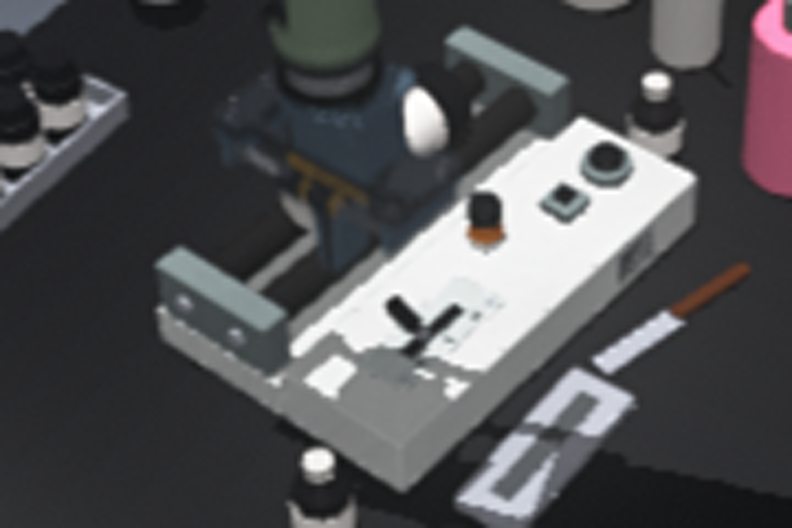

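The lever is still leaning +y at (400,315), and the fingers are above and beyond it. Descending to fingertip height of about 0.100.

Request:
carry_out([
  [0,0.001,-0.035,0,0,0,1],
  [0,0.001,-0.07,0,0,0,1],
  [0,0.001,-0.1,0,0,0,1],
  [0,0.001,-0.111,0,0,0,1],
  [0,0.001,-0.111,0,0,0,1],
  [0,0.001,-0.111,0,0,0,1],
])

```text
time: 3.25
position: [0.5342, 0.1435, 0.1244]
ee_rot: [3.136, -0.18, 0.001]
ft_force: [0.4, 1.0, -0.6]
grip_width: 0.002
```

```bash
python3 - <<'E'
from h import *
s=env.read_state();print(s['time'],s['position'],s['ft_force'])
grab('wrist','w3');cv2.imwrite('pics/w3b.png',cv2.resize(load('w3')['im'],(800,600)))
grab('scene','c3');a=load('c3')['im'][130:270,230:420];cv2.imwrite('pics/c3c.png',cv2.resize(a,None,fx=4.2,fy=4.2,interpolation=cv2.INTER_CUBIC))
E
```

```text
3.25 [0.5342241  0.14351022 0.12438333] [ 0.41815067  0.99852102 -0.62639684]
```

View pics/c3c.png

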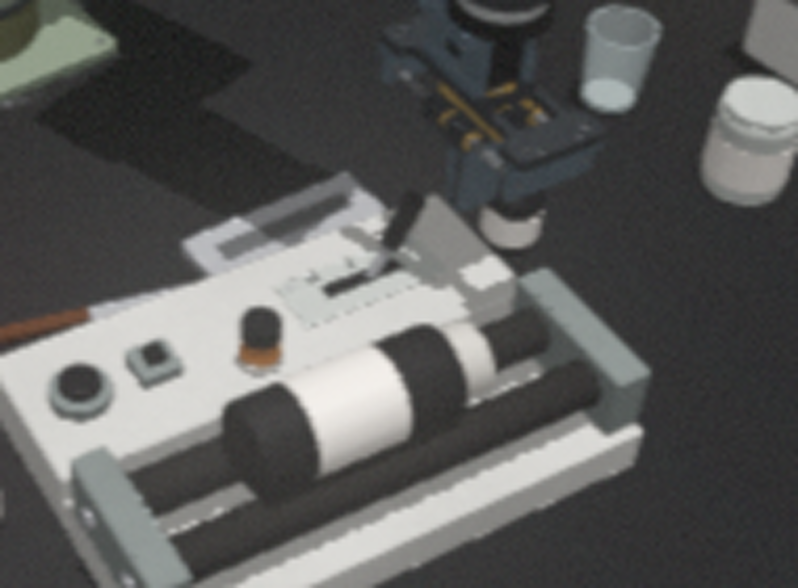

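View pics/w3b.png

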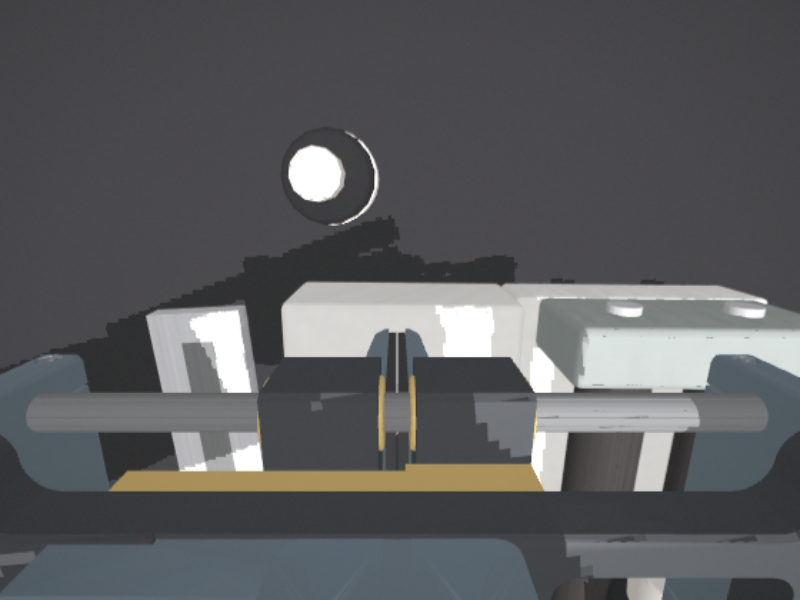

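Fingers are low, clear of everything, beyond the +y side of the lever. Pushing along the mill's -y.

Request:
carry_out([
  [-0.001,-0.01,0,0,0,0,1],
  [-0.002,-0.02,0,0,0,0,1],
  [-0.003,-0.028,0,0,0,0,1],
  [-0.004,-0.035,0,0,0,0,1],
  [-0.005,-0.042,0,0,0,0,1],
  [-0.0055,-0.049,0,0,0,0,1],
  [-0.006,-0.055,0,0,0,0,1],
  [-0.007,-0.061,0,0,0,0,1],
  [-0.0075,-0.066,0,0,0,0,1],
  [-0.008,-0.07,0,0,0,0,1],
])

```text
time: 4.18
position: [0.5252, 0.0743, 0.1233]
ee_rot: [-3.136, 0.179, 0.001]
ft_force: [-0.7, 3.4, 3.3]
grip_width: 0.006
```

```bash
python3 - <<'E'
from h import *
s=env.read_state();print(s['time'],s['position'],s['ft_force'])
grab('scene','c4');a=load('c4')['im'][130:270,230:420];cv2.imwrite('pics/c4c.png',cv2.resize(a,None,fx=4.2,fy=4.2,interpolation=cv2.INTER_CUBIC))
E
```

```text
4.1833 [0.52519054 0.07431047 0.12329195] [-0.69596729  3.41546128  3.29827122]
```

View pics/c4c.png

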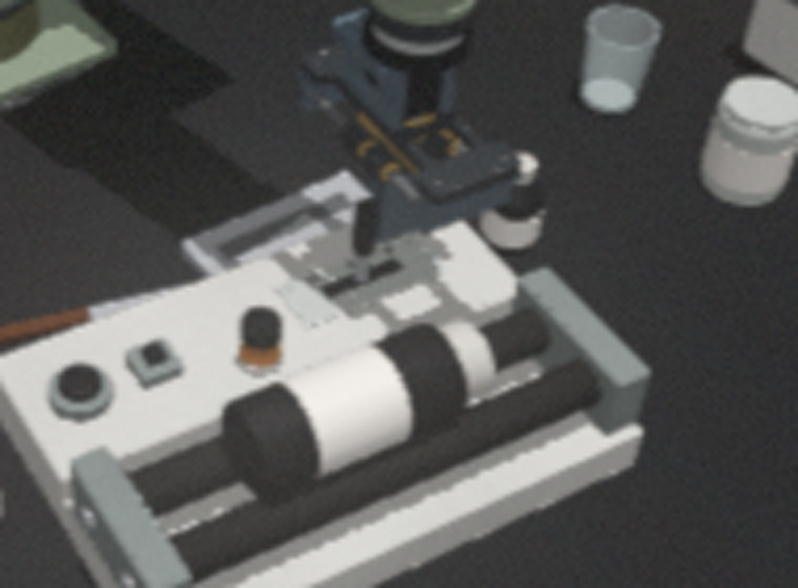

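Lever upright (365,225 in the crop), fingers against it. On towards the second stop.

Request:
carry_out([
  [-0.0005,-0.005,0,0,0,0,1],
  [-0.001,-0.01,0,0,0,0,1],
  [-0.0017,-0.014,0,0,0,0,1],
  [-0.002,-0.018,0,0,0,0,1],
  [-0.0025,-0.022,0,0,0,0,1],
  [-0.0025,-0.022,0,0,0,0,1],
])

```text
time: 4.73
position: [0.5228, 0.0517, 0.1231]
ee_rot: [3.136, -0.178, -0.0]
ft_force: [0.0, 0.3, 0.1]
grip_width: 0.004
```

```bash
python3 - <<'E'
from h import *
s=env.read_state();print(s['time'],s['position'],s['ft_force'])
grab('scene','c5');a=load('c5')['im'][130:270,230:420];cv2.imwrite('pics/c5c.png',cv2.resize(a,None,fx=4.2,fy=4.2,interpolation=cv2.INTER_CUBIC))
E
```

```text
4.7333 [0.52280959 0.05165398 0.12311327] [0.04918278 0.25905487 0.12830027]
```

View pics/c5c.png

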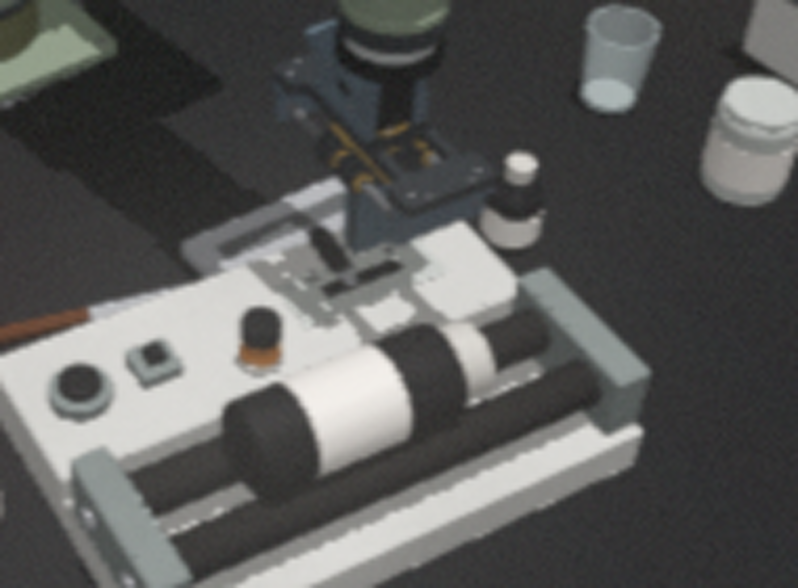

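It snapped over, leaning -y, with no contact force left. Backing away, rising, and checking the lever angle.

Request:
carry_out([
  [0.002,0.02,0,0,0,0,1],
  [0.005,0.045,0.01,0,0,0,1],
  [0.005,0.045,0.05,0,0,0,1],
  [0.005,0.045,0.09,0,0,0,1],
  [0.005,0.045,0.13,0,0,0,1],
  [0.005,0.045,0.15,0,0,0,1],
])

```text
time: 5.28
position: [0.5296, 0.0981, 0.2784]
ee_rot: [-3.135, 0.176, -0.012]
ft_force: [0.9, 0.0, 0.2]
grip_width: 0.001
```

```bash
python3 - <<'E'
from h import *
s=env.read_state();print(s['time'],s['position'],s['ft_force'])
for n in ['scene','side']: grab(n,n+'6')
a=load('scene6')['im'][155:235,230:370];cv2.imwrite('pics/c6c.png',cv2.resize(a,None,fx=5.5,fy=5.5,interpolation=cv2.INTER_CUBIC))
a=load('side6')['im'][180:260,210:340];cv2.imwrite('pics/d6c.png',cv2.resize(a,None,fx=6,fy=6,interpolation=cv2.INTER_CUBIC))
O=np.array([.587,-.048,0]);c,sn=np.cos(-.113),np.sin(-.113)
def W(p): return O+np.array([c*p[0]-sn*p[1],sn*p[0]+c*p[1],p[2]])
for th in (.75,.9,1.0):
  a=th-.5; P=W([-.075,.09-.095*np.sin(a),.045+.095*np.cos(a)])
  u,v=proj('scene6',P);print(th,'scene crop',(u-230)*5.5,(v-155)*5.5);u,v=proj('side6',P);print('side crop',(u-210)*6,(v-180)*6)
P=W([-.075,.09,.06]);u,v=proj('scene6',P);print('piv',(u-230)*5.5,(v-155)*5.5);u,v=proj('side6',P);print((u-210)*6,(v-180)*6)
E
```

```text
5.2833 [0.52958547 0.09812563 0.27835586] [0.90845663 0.01906063 0.2330678 ]
0.75 scene crop 445.30089294782147 144.33039780639933
side crop 337.95507201733005 250.20950524864878
0.9 scene crop 424.5687082389366 158.0797414792518
side crop 352.6408411663773 243.07625246439483
1.0 scene crop 411.27788228110677 168.44023170352145
side crop 361.91232933565493 240.09547049960736
piv 470.0777902380635 227.794411093513
316.9738200734397 362.78456182982046
```

View pics/c6c.png

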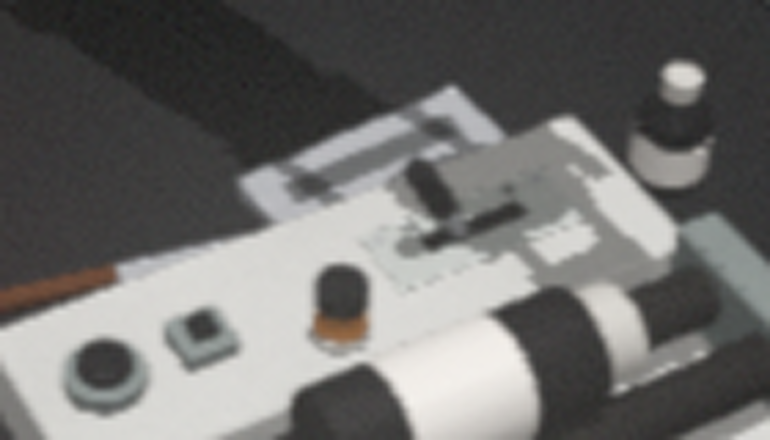

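View pics/d6c.png

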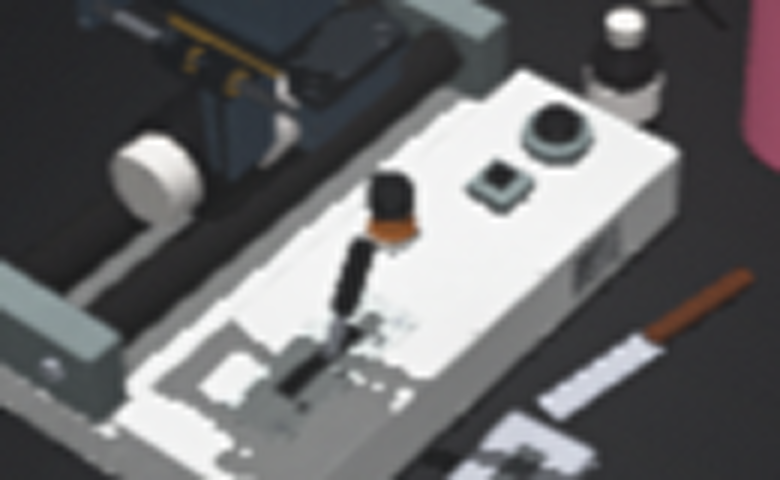

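Lever tip at (418,170) in the scene crop and (362,243) in the side crop matches the prediction for 1.0 rad. Next: clearances around the round button.

```bash
python3 - <<'E'
from h import *
O=np.array([.587,-.048,0]);c,sn=np.cos(-.113),np.sin(-.113);R=np.array([[c,-sn,0],[sn,c,0],[0,0,1]])
for t in ['scene6','side6','w1']:
    C=cloud(t);L=(C-O)@R
    m=(C[...,2]>.12)&(abs(C[...,0]-.4975)<.2)&(C[...,1]<-.1)&(C[...,1]>-.42)&(C[...,2]<.3)
    P=C[m];print(t,len(P), P.min(0) if len(P) else '',P.max(0) if len(P) else '')
    r=np.hypot(L[...,0]+.073,L[...,1]+.157)
    for a,b in [(0,.01),(.01,.016),(.017,.02),(.02,.024),(.025,.03)]:
        k=(r>=a)&(r<b)&(C[...,2]>.05)&(C[...,2]<.1);print(a,b,k.sum(),np.percentile(C[...,2][k],[10,50,90]).round(4) if k.any() else '')
    # bracket
    k=(L[...,0]>-.01)&(L[...,0]<.15)&(L[...,1]<-.16)&(L[...,1]>-.2);print('bracket',np.percentile(C[...,2][k],95) if k.any() else '')
E
```

```text
scene6 1543 [ 0.30370505 -0.41926368  0.12004849] [ 0.68622317 -0.10002461  0.26320684]
0 0.01 30 [0.0786 0.0803 0.0823]
0.01 0.016 42 [0.0696 0.0792 0.0818]
0.017 0.02 36 [0.0612 0.0716 0.0791]
0.02 0.024 51 [0.0572 0.0649 0.0718]
0.025 0.03 67 [0.0578 0.0608 0.0698]
bracket 0.09837191041592605
side6 559 [ 0.34198535 -0.41992807  0.12037629] [ 0.57375484 -0.28862538  0.25099386]
0 0.01 14 [0.0795 0.0822 0.0878]
0.01 0.016 25 [0.0737 0.0795 0.0854]
0.017 0.02 16 [0.0655 0.0698 0.0774]
0.02 0.024 30 [0.0619 0.0729 0.082 ]
0.025 0.03 38 [0.0605 0.0642 0.0751]
bracket 0.10635049085907448
w1 1658 [ 0.60685181 -0.15562961  0.12002386] [ 0.67569917 -0.10002142  0.15076385]
0 0.01 36 [0.0812 0.0821 0.083 ]
0.01 0.016 53 [0.0796 0.0821 0.0831]
0.017 0.02 60 [0.0712 0.0737 0.0814]
0.02 0.024 58 [0.0708 0.0721 0.0731]
0.025 0.03 143 [0.0591 0.0606 0.0712]
bracket 0.09887365534664033
```

```bash
python3 - <<'E'
from h import *
C=cloud('w1');m=(C[...,2]>.078)&(C[...,2]<.086)&(abs(C[...,0]-.4975)<.03)&(abs(C[...,1]+.19)<.03)
print(m.sum(),cv2.minEnclosingCircle(C[m][:,:2].astype(np.float32)),C[m].min(0),C[m].max(0))
m=(abs(C[...,2]-.072)<.004)&(abs(C[...,0]-.4975)<.03)&(abs(C[...,1]+.19)<.03);print(cv2.minEnclosingCircle(C[m][:,:2].astype(np.float32)),C[m].min(0),C[m].max(0))
C=cloud('side6');m=(C[...,2]>.13)&(abs(C[...,0]-.45)<.15)&(C[...,1]<-.2)&(C[...,1]>-.42);P=C[m]
for y in (-.32,-.36,-.4): 
  q=P[abs(P[:,1]-y)<.02]
  if len(q): print(y,q.min(0),q.max(0))
s=env.read_state();print(s['position'])
E
```

```text
115 ((0.5005717277526855, -0.1880405843257904), 0.01344203855842352) [ 0.49374175 -0.19973246  0.07824113] [ 0.51143075 -0.17612866  0.08405114]
((0.500551164150238, -0.18727807700634003), 0.022444063797593117) [ 0.48669877 -0.20534025  0.06803124] [ 0.51958458 -0.16797826  0.07478903]
-0.32 [ 0.34198535 -0.33992355  0.13001978] [ 0.42831473 -0.30017116  0.25099386]
-0.36 [ 0.35592146 -0.3785044   0.16284291] [ 0.43489068 -0.34004737  0.25002278]
-0.4 [ 0.3744482  -0.41992807  0.13039946] [ 0.5656289  -0.38041589  0.19119484]
[0.53008567 0.09806984 0.27784456]
```

Request:
carry_out([
  [-0.032,-0.289,0,0,0,0,1],
  [-0.032,-0.289,0,0,0,0,1],
  [-0.032,-0.289,0,0,0,0,1],
  [-0.032,-0.289,0,0,0,0,1],
  [-0.032,-0.289,0,0,0,0,1],
  [-0.032,-0.289,0,0,0,0,1],
  [-0.032,-0.289,0,0,0,0,1],
  [-0.032,-0.289,0,0,0,0,1],
  [-0.032,-0.289,-0.04,0,0,0,1],
  [-0.032,-0.289,-0.08,0,0,0,1],
])

```text
time: 6.22
position: [0.4966, -0.1925, 0.193]
ee_rot: [3.135, -0.181, 0.007]
ft_force: [-0.4, 0.8, -1.2]
grip_width: 0.003
```

Request:
carry_out([
  [0,0,-0.03,0,0,0,1],
  [0,0,-0.06,0,0,0,1],
  [0,0,-0.075,0,0,0,1],
  [0,0,-0.075,0,0,0,1],
  [0,0,-0.075,0,0,0,1],
])

```text
time: 6.63
position: [0.4951, -0.1907, 0.117]
ee_rot: [-3.136, 0.177, 0.005]
ft_force: [0.9, -0.1, 1.0]
grip_width: 0.003
```

```bash
python3 - <<'E'
from h import *
s=env.read_state();print(s['time'],s['position'],s['ft_force'],s['grip_width'])
for n in ['scene','side']: grab(n,n+'7')
a=load('scene7')['im'][155:255,210:350];a=cv2.resize(a,None,fx=4,fy=4,interpolation=cv2.INTER_CUBIC)
b=load('side7')['im'][155:255,240:365];b=cv2.resize(b,None,fx=4,fy=4,interpolation=cv2.INTER_CUBIC)
cv2.imwrite('pics/c7.png',a);cv2.imwrite('pics/d7.png',b)
E
```

```text
6.6333 [ 0.49513231 -0.19069335  0.11697053] [ 0.93863461 -0.06837895  1.01049071] 0.0033262819326637084
```

View pics/c7.png

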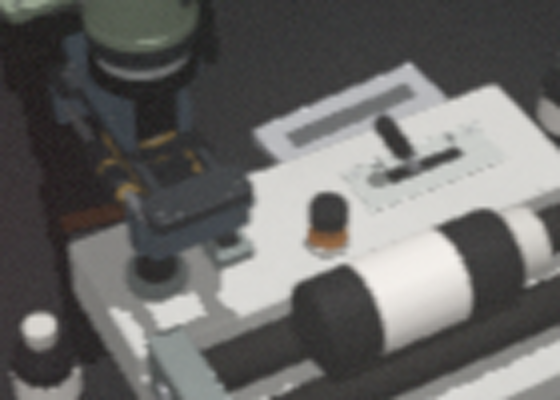

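View pics/d7.png

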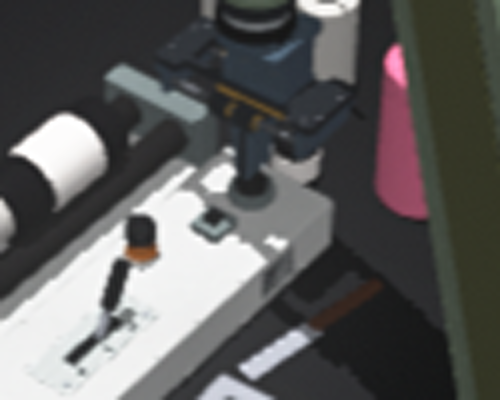

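Fingers stand over the round button in both views, square button clear, lever still at fast. Pressing in small steps.

Request:
carry_out([
  [0.002,0,-0.006,0,0,0,1],
  [0.002,0,-0.01,0,0,0,1],
  [0.002,0,-0.013,0,0,0,1],
  [0.002,0,-0.016,0,0,0,1],
  [0.002,0,-0.018,0,0,0,1],
  [0.002,0,-0.018,0,0,0,1],
])

```text
time: 7.23
position: [0.4981, -0.1913, 0.1004]
ee_rot: [3.137, -0.178, 0.001]
ft_force: [0.8, 0.9, 2.5]
grip_width: 0.005
```

Request:
carry_out([
  [0,0,-0.001,0,0,0,1],
  [0,0,-0.002,0,0,0,1],
  [0,0,-0.003,0,0,0,1],
  [0,0,-0.003,0,0,0,1],
])

```text
time: 7.57
position: [0.4981, -0.1914, 0.0982]
ee_rot: [3.136, -0.177, 0.001]
ft_force: [-1.2, 1.0, 8.5]
grip_width: 0.005
```

Request:
carry_out([
  [0,0,-0.001,0,0,0,1],
  [0,0,-0.001,0,0,0,1],
])

```text
time: 7.73
position: [0.4981, -0.1914, 0.0981]
ee_rot: [3.136, -0.177, 0.002]
ft_force: [-3.6, 1.5, 14.7]
grip_width: 0.006
```

The force climbs steeply (8.5 to 14.7 N for 1 mm commanded) with no further travel, so the button is on its stop. Releasing.

Request:
carry_out([
  [0,0,0.008,0,0,0,1],
  [0,0,0.02,0,0,0,1],
  [0,0,0.055,0,0,0,1],
  [0,0,0.095,0,0,0,1],
  [0,0,0.135,0,0,0,1],
  [0,-0.03,0.17,0,0,0,1],
  [0,-0.07,0.19,0,0,0,1],
  [0,-0.07,0.19,0,0,0,1],
  [0,-0.07,0.19,0,0,0,1],
])

```text
time: 8.48
position: [0.4982, -0.2635, 0.2873]
ee_rot: [3.135, -0.182, 0.004]
ft_force: [-0.3, 0.1, -1.5]
grip_width: 0.006
```

```bash
python3 - <<'E'
from h import *
s=env.read_state();print(s['time'],s['position'],s['ft_force'])
for n in ['scene','side','wrist']: grab(n,n+'8')
cv2.imwrite('pics/w8b.png',cv2.resize(load('wrist8')['im'],(800,600)))
a=load('scene8')['im'][150:300,205:385];cv2.imwrite('pics/c8.png',cv2.resize(a,None,fx=4.2,fy=4,interpolation=cv2.INTER_CUBIC))
C=cloud('wrist8');m=(abs(C[...,0]-.498)<.008)&(abs(C[...,1]+.191)<.008);print('button z',np.median(C[...,2][m]),m.sum())
m=(abs(C[...,0]-.504)<.005)&(abs(C[...,1]+.131)<.005);print('timer z',np.median(C[...,2][m]),m.sum())
E
```

```text
8.4833 [ 0.49823634 -0.26346377  0.28730234] [-0.29001708  0.13268784 -1.50424231]
button z 0.4339484074437924 1163
timer z 0.08038066958580653 88
```

View pics/w8b.png

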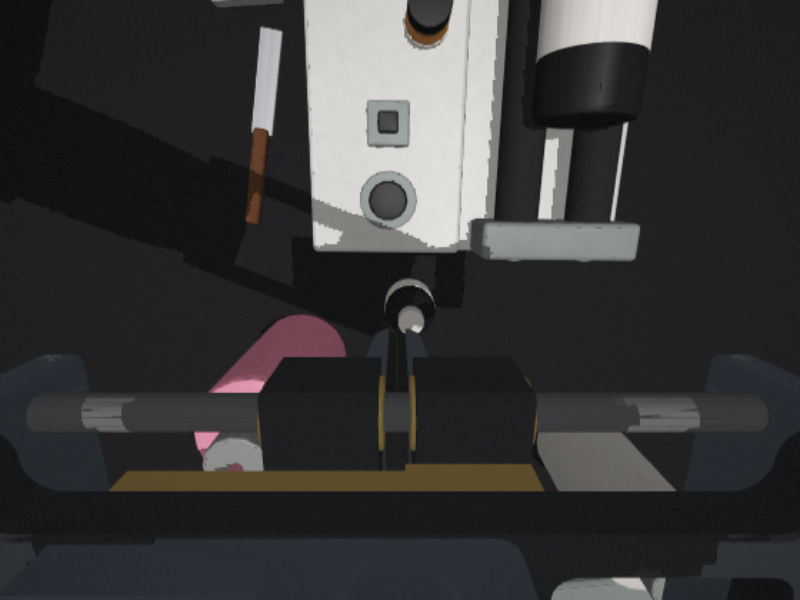

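View pics/c8.png

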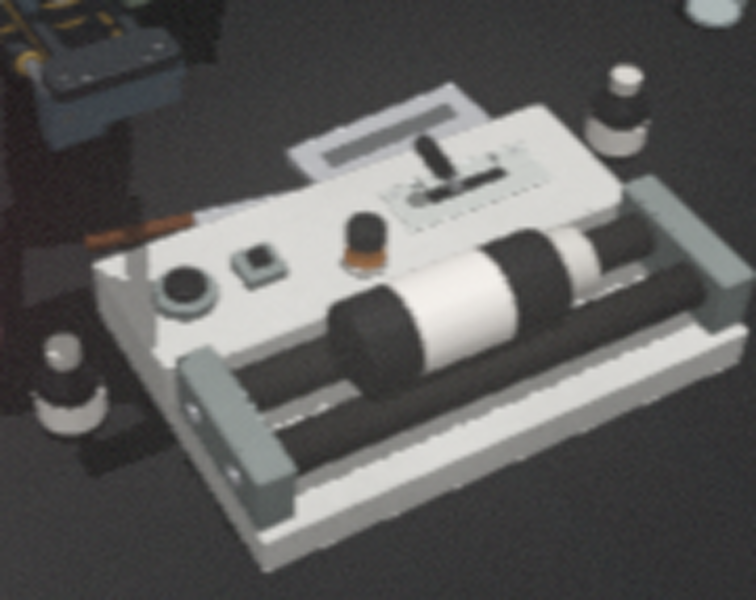

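```bash
python3 - <<'E'
from h import *
C=cloud('wrist8');m=(abs(C[...,0]-.498)<.008)&(abs(C[...,1]+.191)<.008)&(C[...,2]<.15);print('button z',np.median(C[...,2][m]),m.sum())
print('button centre',atz('wrist8',388*.7,200*.7,.082))
s=env.read_state();print(s['time'],s['position'],s['ft_force'],abs(s['joint_vel']).max())
print(env.hand_in())
E
```

```text
button z 0.08227599275196529 195
button centre [ 0.49685593 -0.19149841  0.082     ]
8.6333 [ 0.49710267 -0.26018218  0.28448299] [-0.05757443  0.36537179 -0.14913247] 0.011579320128760843
the job is handed in; nothing more can be done
None
```

The jar mill is set to fast and started, and the job was handed in at about 8.6 s on the robot's clock. It reports no verdict, so what follows rests on my own checks.

- **Lever:** I pushed it with the closed fingers from off, through the upright first click, until it snapped to the second stop. After I backed away, its tip matched the predicted position for 1.0 rad in the scene and side views. It was still leaning that way in the last scene picture.
- **Start button:** I pressed it only after the lever was at fast. The fingertips stopped about 6 mm down, and the force rose from 8.5 to 14.7 N with almost no further travel, so I took it as fully in. After release its top measured 82.3 mm above the table (82 mm when out).
- **Everything else:** The square button was not touched and its top measured 80.4 mm (80 mm when out). The vial, the two sample bottles, the gauge and the spatula all stood where they were. At the end the arm was clear of everything, with almost no force on it.

The first depth reading of the round button came out at 434 mm, because it included points on the gripper body. Leaving those out gave the 82.3 mm.

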